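# Feed the sample carriers to the reader

### The arm

A 6-joint arm with a two-finger parallel gripper is mounted at the origin on the work surface. World frame = base frame: x ahead of the robot, y to its left, z up, the work surface at z = 0. Lengths are in m, angles in rad, forces in N, time in s.
With the tool pointing down it reaches from about 0.4 to 0.825 m from the base axis. Payload 7 kg.
Tool frame: the origin (TCP) lies at the very end of the fingers, on their centre line; the grasp point (between the pads) lies 19 mm behind it; z points along the fingers, y is the line along which they close (so a half turn about z gives the same grasp; the last joint's range is limited). The gripper opens to 88 mm and grips with 3 to 60 N. Pads are 19 mm wide; open, the fingers measure 130 mm over their backs; the gripper's body (78 mm by 193 mm) begins 47 mm behind the grasp point.
Start: joints at [1.565, 0.359, 0.012, 0, -1.224, -0.288], TCP at [0.195, 0.646, 0.227] pointing down, gripper open.
Joint ranges: [-3.07, 3.07], [-1.43, 2.12], [-1.02, 1.25], [-3.03, 1.67], [-3.05, -0], [-3.03, 3.03]. Speed limits (rad/s): [2.39, 2.39, 3.01, 3.14, 3.14, 3.14].

### API

Orientations are given as a unit quaternion [w, x, y, z].
In Python, from workcell import * gives the robot as it stands.
- The arm moves only by the shell command python3 -m jog 'ROWS' [OPENING] [FORCE]. ROWS is JSON, a list of rows, each an object with "delta_pos": the shift along the tool's x, y, z as a fraction of full scale, a list of three; "dr": the turn, a rotation vector about the tool's x, y, z as a fraction of full scale, a list of three. A call has 1 to 10 rows; each row shifts and turns the commanded pose from where the row before left it, along the tool's axes as they then stand; what a row does not reach is not made up. Full scale, the value 1, is 0.05 m for a shift and 0.12 rad for a turn. A row lasts 1/8 s, in which the tool goes at most 62.5 mm and 10.7 degrees, less where a joint would pass 70% of its speed; a pose out of reach is approached as far as the arm can. A call with a number of a shift or a turn outside -1 to 1 is refused whole. A call with a gripper value outside its range is refused whole. OPENING is the gripper command: -1 is shut, 1 is fully open, values between are in proportion, set as the call begins (- or left out, the last holds). The fingers move at their own pace and stop on an object; FORCE is the grip in N (left out, the last holds). Time passes only in rows, so rows that do not move let the fingers close. It gives the time, the measured TCP pose, the force, the opening and the grip force at its end, in the units of the state.
- observe(): the state, without advancing time (a new reading comes with each control period).
- grab_frame(name): name is "scene" or "top" or "wrist"; returns the picture (400x640x3 uint8, red, green, blue); there is no depth.
- camera_info(name): a dict with "intrinsics" (3x3 intrinsics, pixels), "rvec" (rotation vector, rad) and "tvec" (3), from world to camera coordinates, as OpenCV has them. Camera axes: x right, y down, z forward; pixel columns grow to the right and rows downward; lengths in m; the calibration is good to about 2 mm. A picture is of the moment at which its call begins: read the wrist's pose just before it. camera_info takes no time and is no camera call; for the wrist camera it gives the pose at the moment of the call.
- sign_off(): hands the job in; it is judged then, once.
The state is a dict: "time_s": time; "joint_pos": joint angles; "qd": joint speeds; "joint_efforts": joint torques, N m; "tool_pos": TCP position; "tcp_rot": TCP orientation; "ft_force": force on the tool from outside, world axes, zero at the start; "moment": the same for the moment, N m; "finger_gap": finger opening in m; "grip_force": force on a finger pad.
Only numpy, scipy, OpenCV 4.12 (cv2) and the standard library are available. Lean on these libraries where they do the work, as an engineer would, in place of code of your own. Each camera call takes 0.05 s, during which the arm holds its last target. There are 200 camera calls.

### The job

Push the row of four sample carriers along the lane as one train, pressing only on the back of the orange last carrier, until the front carrier is fully home against the black end stop and all four stand touching in a row. Then press the green key on top of the reader all the way down and let go. Push gently and steadily; do not grip, lift or tip any carrier or touch the three grey ones in the row, and leave everything else on the bench where it is.

Things in the scene. Friction and masses are not known exactly. Their poses are not given: they have to be found in the camera images.
- lane: Fixed aluminium lane. Origin on the bench under its middle; x = feed direction (roughly to the robot's left), z up. Floor 310 mm long (x -155 to +155), 8 mm above the bench; side walls 42 mm apart inside, 8 mm thick, tops 18 mm above the bench; rear end open. Black end stop at the front: face at x +155, 60 mm wide, top 36 mm. Behind it the white reader box, x +161 to +257, 84 mm wide, 62 mm high.
- stop_face (a point): Point on the face of the black end stop, on the lane's centre line, 22 mm above the bench (14 mm above the lane floor).
- carrier1: Front carrier of the row, grey, loose on the lane floor, 1 mm play to each side wall. Block 44 mm along the lane, 40 mm wide, 34 mm high, with an amber vial (24 mm diameter) and white cap on top, 58 mm high in all. Origin at the centre of its underside (faces 22 mm ahead and behind). About 120 g. Starts 45 to 105 mm short of the end stop.
- carrier2: Second carrier, grey, the same size, right behind carrier1. Starts touching its neighbours or within 0.5 mm of them.
- carrier3: Third carrier, grey, the same size, right behind carrier2.
- carrier4: Last carrier, orange, the same size, right behind carrier3. Push on its free rear face (lane -x side, 40 mm wide, showing from 18 to 42 mm above the bench over the side walls). The row is 176 mm long, so at the end this face lies 176 mm behind the end stop's face. The whole row slides at a few newtons.
- key (a joint): Travel of the green key: 0 released, 0.006 m fully down; sprung, fully down takes about 4 N; springs back when let go.
- key_top (a point): Centre of the top of the green key (28 mm diameter), on the reader box 50 mm beyond the end stop's face; pressed straight down.
- spare: Bystander: a spare grey carrier with a red cap, standing on the bench on the robot's side of the lane, size as the others.
- pen: Bystander: marker pen, 136 mm long, lying on the far side of the lane.
- beaker: Bystander: glass beaker, 68 mm across, 90 mm high, beyond or beside the lane.
- conical: Bystander: conical flask, 84 mm across, 135 mm high, beyond or beside the lane.
- jar: Bystander: amber jar, 72 mm across, 110 mm high, beyond or beside the lane.
- spatula: Bystander: steel spatula, 190 mm long, 5 mm thick, lying to the robot's right.
Mind the look-alikes: they are no part of the job. Of the things shaped like the carrier4, the orange one is meant.

How it is judged:
By the outcome, as a careful person would: the job done as asked, in the order asked, and still so for the second after the job is handed in, with the robot touching nothing.
It also fails if it takes over 43 s, if anything falls off the work surface, if the arm or the gripper's body presses on something with over 40 N, if the wrist force passes 120 N, or if a joint passes its speed limit or range.

## Working session

There is one attempt and no reset: what is moved stays moved. The work goes in short steps, Python scripts to look and compute and a shell command to move; the robot and the scene stay as the last step left them, time stands still between calls to the robot, and variables do not carry over. Pictures are saved under pics/ and viewed, at most 10 in all, crops included, and the job is handed in when it is done.

```bash
mkdir -p pics; python3 - <<'E'
from workcell import *
import cv2
s=observe();print(s)
for n in("scene","top"):
    cv2.imwrite(f"pics/{n}0.png",grab_frame(n)[:,:,::-1]);print(n,camera_info(n))
E
```

```text
{'time_s': 0.0, 'joint_pos': array([ 1.56509757e+00,  3.59359110e-01,  1.10267113e-02, -3.83168330e-04,
       -1.22410458e+00, -2.88082827e-01]), 'qd': array([-0.00049466,  0.00107934,  0.00103531, -0.0001428 , -0.00102347,
        0.00242605]), 'joint_efforts': array([ 6.80249996e-04, -5.82713342e+01,  2.93061697e+01,  6.99723691e+00,
        7.02699821e-03, -1.52410912e-04]), 'tool_pos': array([0.19534589, 0.64557692, 0.22562072]), 'tcp_rot': array([ 8.37512062e-04,  9.89221032e-01, -1.46427611e-01, -6.29002077e-05]), 'ft_force': array([-0.052615  ,  0.26401469,  0.18219608]), 'moment': array([-0.01055043,  0.02019258, -0.01185814]), 'grip_force': 0.0, 'finger_gap': 0.08744729928624269}
scene {'intrinsics': array([[443.9334502 ,   0.        , 322.45346283],
       [  0.        , 443.9334502 , 200.83331196],
       [  0.        ,   0.        ,   1.        ]]), 'rvec': array([ 1.87885378,  1.19605297, -0.63708703]), 'tvec': array([-0.23416028, -0.23183244,  1.597196  ])}
top {'intrinsics': array([[418.70551104,   0.        , 318.25571238],
       [  0.        , 418.70551104, 199.47096674],
       [  0.        ,   0.        ,   1.        ]]), 'rvec': array([ 2.21010581, -2.18807514,  0.05912362]), 'tvec': array([-0.01374594,  0.58042567,  1.16513474])}
```

View pics/scene0.png

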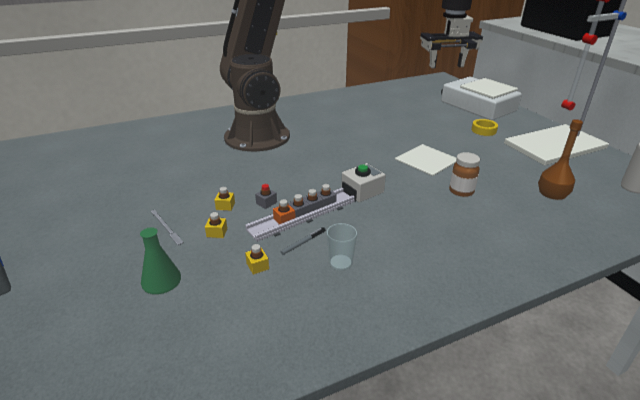

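View pics/top0.png

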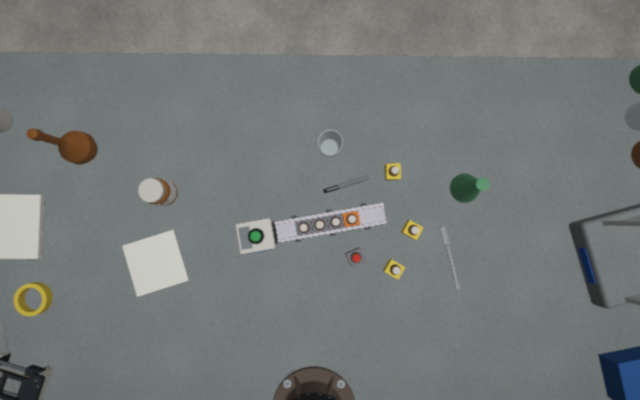

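The row is grey, grey, grey, orange in the top view, at (304,227), (320,225), (336,222) and (352,219). The stop and reader are at the left, with the green key at (256,237). Three yellow look-alikes stand at (394,172), (413,230) and (395,270), and the red-capped spare is at (356,257). Only the carrier at (352,219) is orange and last in the lane. I'll confirm that in an enlarged crop.

```bash
python3 - <<'E'
import cv2
im=cv2.imread("pics/top0.png")[190:265,230:395]
cv2.imwrite("pics/crop.png",cv2.resize(im,None,fx=4.8,fy=4.8,interpolation=cv2.INTER_CUBIC))
E
```

```text
(no output)
```

View pics/crop.png

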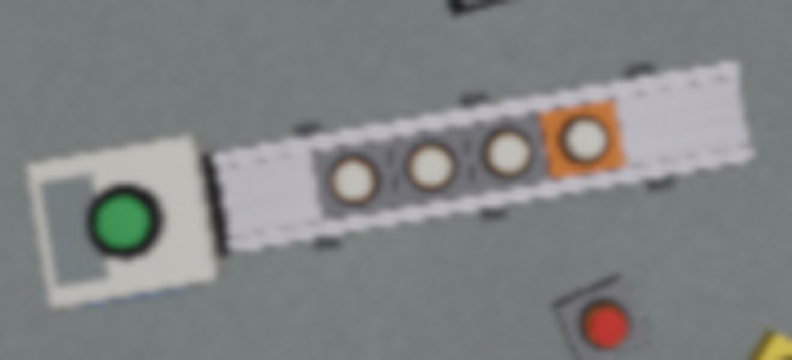

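The orange carrier, centred at crop (583,138), is the last of the row, and free lane lies behind it at crop x 625–745. It is the one meant. Next I compute the lane frame.

```bash
cat > h.py <<'E'
import numpy as np,cv2
from workcell import *
def ray(info,uv,z):
    K=info["intrinsics"];R=cv2.Rodrigues(info["rvec"])[0];t=info["tvec"]
    c=-R.T@t;d=R.T@np.linalg.inv(K)@np.array([*uv,1.]);return c+d*(z-c[2])/d[2]
E
python3 - <<'E'
from h import *
from scipy.optimize import least_squares
I=camera_info("top");f=lambda u,v,z:ray(I,(230+u/4.8,190+v/4.8),z)[:2]
# image pts: (u,v,z, lane x,lane y)
P=[(739,62,.018,-.155,-.029),(752,155,.018,-.155,.029),(190,137,.062,.161,-.042),(217,278,.062,.161,.042),(27,163,.062,.257,-.042),(50,305,.062,.257,.042)]
W=np.array([f(*p[:3]) for p in P]);L=np.array([p[3:] for p in P]);L[:,1]*=-1  # far side = ?
# feed = +y world; lane y = z x x = -world x ; far side is world +x -> lane y negative
L=np.array([p[3:] for p in P])
def r(q):
    c,s=np.cos(q[2]),np.sin(q[2]);return (L@np.array([[c,s],[-s,c]])+q[:2]-W).ravel()
o=least_squares(r,[.45,0,1.6]);q=o.x;print("lane",q,"res mm",(o.fun*1e3).round(1))
c,s=np.cos(q[2]),np.sin(q[2]);M=np.array([[c,-s],[s,c]])
for n,p in dict(key=(124,221,.072),rearU=(612,100,.042),rearL=(626,165,.042),spare=(605,325,.066),front=(316,150,.042)).items():
    w=f(*p);print(n,w.round(4),"lane",(M.T@(w-q[:2])).round(4))
print("pre-push world",q[:2]+M@[-.125,0],"final face",q[:2]+M@[-.021,0],"key",q[:2]+M@[.205,0])
s_=observe();R=cv2.Rodrigues(np.zeros(3))[0]
from scipy.spatial.transform import Rotation as Ro
w,x,y,z=s_["tcp_rot"];print(Ro.from_quat([x,y,z,w]).as_matrix().round(3))
E
```

```text
lane [ 0.5167473 -0.0444234  1.7556823] res mm [ 1.2  1.1 -1.5 -1.9  3.  -1.4 -0.9 -0.5  0.8  1.9 -2.6  0.8]
key [0.4785 0.1577] lane [0.2057 0.0005]
rearU [ 0.549  -0.1159] lane [-0.0762 -0.0186]
rearL [ 0.5119 -0.1241] lane [-0.0775  0.0194]
spare [ 0.423  -0.1103] lane [-0.0476  0.1042]
front [0.5188 0.0531] lane [ 0.0955 -0.0199]
pre-push world [ 0.53972661 -0.16729305] final face [ 0.52060783 -0.0650655 ] key [0.47906124 0.15708283]
[[ 0.957 -0.29  -0.   ]
 [-0.29  -0.957 -0.001]
 [ 0.     0.001 -1.   ]]
```

```bash
python3 -m jog '[{"delta_pos":[0,0,0],"dr":[0,0,1]},{"delta_pos":[0,0,0],"dr":[0,0,1]},{"delta_pos":[0,0,0],"dr":[0,0,1]},{"delta_pos":[0,0,0],"dr":[0,0,1]},{"delta_pos":[0,0,0],"dr":[0,0,1]},{"delta_pos":[0,0,0],"dr":[0,0,1]},{"delta_pos":[0,0,0],"dr":[0,0,1]},{"delta_pos":[0,0,0],"dr":[0,0,1]},{"delta_pos":[0,0,0],"dr":[0,0,1]},{"delta_pos":[0,0,0],"dr":[0,0,0.1]}]' -1 3
python3 -m jog '[{"delta_pos":[0.9,-0.4,0],"dr":[0,0,0]},{"delta_pos":[0.9,-0.4,0],"dr":[0,0,0]},{"delta_pos":[0.9,-0.4,0],"dr":[0,0,0]},{"delta_pos":[0.9,-0.4,0],"dr":[0,0,0]},{"delta_pos":[0.9,-0.4,0],"dr":[0,0,0]},{"delta_pos":[0.9,-0.4,0],"dr":[0,0,0]},{"delta_pos":[0.9,-0.4,0],"dr":[0,0,0]},{"delta_pos":[0.9,-0.4,0],"dr":[0,0,0]},{"delta_pos":[0.9,-0.4,0],"dr":[0,0,0]},{"delta_pos":[0,0,0],"dr":[0,0,0]}]'
cat >> h.py <<'E'
from scipy.spatial.transform import Rotation as Ro
LANE=np.array([.5167,-.0444,1.7557])
def tool():
    s=observe();w,x,y,z=s["tcp_rot"];return s,Ro.from_quat([x,y,z,w]).as_matrix()
def go(lx,ly,z):
    s,R=tool();c,k=np.cos(LANE[2]),np.sin(LANE[2])
    g=np.array([LANE[0]+c*lx-k*ly,LANE[1]+k*lx+c*ly,z]);M=np.c_[[-c,-k,0],[-k,c,0],[0,0,-1]]
    print("units",(R.T@(g-s["tool_pos"])/.05).round(2),"dr",(Ro.from_matrix(R.T@M).as_rotvec()/.12).round(2),"pos",s["tool_pos"].round(4),"F",s["ft_force"].round(1),"t",s["time_s"])
E
python3 -c "
from h import *
go(-.125,0,.16)"
```

```text
time_s: 1.35
tool_pos: [0.1954, 0.6458, 0.2261]
tcp_rot: [0.0, 0.769, -0.639, 0.0]
ft_force: [-0.8, -0.1, -0.6]
finger_gap: 0.0003
grip_force: 0.0
time_s: 2.6
tool_pos: [0.448, 0.2786, 0.2265]
tcp_rot: [0.0, 0.769, -0.639, 0.0]
ft_force: [-1.0, 0.6, 0.9]
finger_gap: 0.0001
grip_force: 0.0
units [ 9.1  -0.17  1.33] dr [ 0.   -0.   -0.01] pos [0.448  0.2786 0.2265] F [-1.   0.6  0.9] t 2.6
```

```bash
python3 -m jog '[{"delta_pos":[1,0,0],"dr":[0,0,0]},{"delta_pos":[1,0,0],"dr":[0,0,0]},{"delta_pos":[1,0,0],"dr":[0,0,0]},{"delta_pos":[1,0,0],"dr":[0,0,0]},{"delta_pos":[1,0,0.2],"dr":[0,0,0]},{"delta_pos":[1,0,0.3],"dr":[0,0,0]},{"delta_pos":[1,0,0.3],"dr":[0,0,0]},{"delta_pos":[1,-0.1,0.3],"dr":[0,0,0]},{"delta_pos":[1,-0.1,0.2],"dr":[0,0,0]},{"delta_pos":[0.1,0,0],"dr":[0,0,0]}]'
python3 -m jog '[{"delta_pos":[0,0,0],"dr":[0,0,0]},{"delta_pos":[0,0,0],"dr":[0,0,0]}]'
python3 - <<'E'
from h import *
go(-.125,0,.16)
I=camera_info("wrist");cv2.imwrite("pics/w1.png",grab_frame("wrist")[:,:,::-1]);print(I)
E
```

```text
time_s: 3.85
tool_pos: [0.5404, -0.1663, 0.16]
tcp_rot: [0.001, 0.769, -0.639, -0.001]
ft_force: [-0.6, -0.0, -0.0]
finger_gap: 0.0
grip_force: 0.0
time_s: 4.1
tool_pos: [0.5405, -0.1632, 0.162]
tcp_rot: [-0.0, 0.77, -0.638, 0.0]
ft_force: [-0.1, -0.4, 0.1]
finger_gap: 0.0002
grip_force: 0.0
units [0.08 0.03 0.04] dr [-0.01  0.    0.02] pos [ 0.5405 -0.1632  0.162 ] F [-0.1 -0.4  0.1] t 4.1
{'intrinsics': array([[304.58667488,   0.        , 320.6850566 ],
       [  0.        , 304.58667488, 201.1262048 ],
       [  0.        ,   0.        ,   1.        ]]), 'rvec': array([-0.28992582,  3.07787593,  0.40336111]), 'tvec': array([0.50021972, 0.23646208, 0.39393953])}
```

View pics/w1.png

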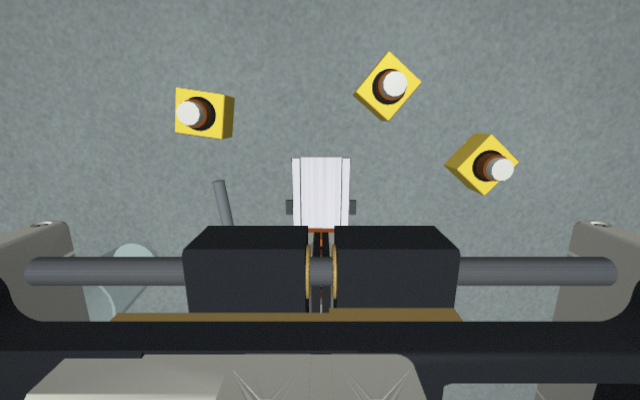

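The wrist view looks back over the open rear end of the lane. The outer wall tops run to (292,157) and (350,157), and the three yellow carriers stand clear. I'll check the lane fit against it.

```bash
python3 - <<'E'
from h import *
I=camera_info("wrist");c,s=np.cos(LANE[2]),np.sin(LANE[2]);M=np.array([[c,-s],[s,c]])
for uv in((292,157),(350,157),(289,226),(354,226)):print((M.T@(ray(I,uv,.018)[:2]-LANE[:2])).round(4))
go(-.108,0,.024)
E
```

```text
[-0.1543 -0.0298]
[-0.1545  0.0276]
[-0.0822 -0.0344]
[-0.0824  0.0338]
units [-0.26  0.04  2.76] dr [-0.01 -0.    0.02] pos [ 0.5406 -0.1631  0.1621] F [-0.   0.6  0.8] t 4.15
```

```bash
python3 -m jog '[{"delta_pos":[0,0,0.5],"dr":[0,0,0]},{"delta_pos":[0,0,0.6],"dr":[0,0,0]},{"delta_pos":[0,0,0.6],"dr":[0,0,0]},{"delta_pos":[0,0,0.5],"dr":[0,0,0]},{"delta_pos":[0,0,0.3],"dr":[0,0,0]},{"delta_pos":[0,0,0.2],"dr":[0,0,0]},{"delta_pos":[0,0.06,0],"dr":[0,0,0]},{"delta_pos":[0,0,0],"dr":[0,0,0]}]'
python3 - <<'E'
from h import *
go(-.087,-.0005,.026)
go(-.031,-.0005,.026)
E
```

```text
time_s: 5.15
tool_pos: [0.5378, -0.1649, 0.0273]
tcp_rot: [-0.0, 0.769, -0.639, 0.0]
ft_force: [-0.2, -0.1, -0.7]
finger_gap: 0.0007
grip_force: 0.0
units [-0.71 -0.04  0.03] dr [-0.01 -0.    0.  ] pos [ 0.5378 -0.1649  0.0273] F [-0.2 -0.1 -0.7] t 5.15
units [-1.83 -0.04  0.03] dr [-0.01 -0.    0.  ] pos [ 0.5378 -0.1649  0.0273] F [-0.2 -0.1 -0.7] t 5.15
```

```bash
python3 -m jog '[{"delta_pos":[-0.1,-0.02,0.03],"dr":[0,0,0]},{"delta_pos":[-0.1,-0.02,0],"dr":[0,0,0]},{"delta_pos":[-0.1,0,0],"dr":[0,0,0]},{"delta_pos":[-0.1,0,0],"dr":[0,0,0]},{"delta_pos":[-0.1,0,0],"dr":[0,0,0]},{"delta_pos":[-0.04,0,0],"dr":[0,0,0]},{"delta_pos":[-0.04,0,0],"dr":[0,0,0]},{"delta_pos":[-0.04,0,0],"dr":[0,0,0]},{"delta_pos":[-0.04,0,0],"dr":[0,0,0]},{"delta_pos":[-0.04,0,0],"dr":[0,0,0]}]'
python3 -m jog '[{"delta_pos":[-0.04,0,0],"dr":[0,0,0]},{"delta_pos":[-0.04,0,0],"dr":[0,0,0]},{"delta_pos":[-0.04,0,0],"dr":[0,0,0]},{"delta_pos":[-0.04,0,0],"dr":[0,0,0]},{"delta_pos":[-0.04,0,0],"dr":[0,0,0]}]'
python3 - <<'E'
from h import *
go(-.031,-.0005,.026)
cv2.imwrite("pics/t2.png",cv2.resize(grab_frame("top")[190:265,230:395,::-1],None,fx=4.8,fy=4.8,interpolation=cv2.INTER_CUBIC))
E
```

```text
time_s: 6.4
tool_pos: [0.533, -0.1302, 0.0251]
tcp_rot: [0.0, 0.769, -0.639, 0.0]
ft_force: [-0.1, -2.2, -0.4]
finger_gap: 0.0005
grip_force: 1.2
time_s: 7.02
tool_pos: [0.5311, -0.1202, 0.0251]
tcp_rot: [0.0, 0.769, -0.639, 0.0]
ft_force: [0.9, -2.1, -0.6]
finger_gap: 0.0007
grip_force: 1.2
units [-0.92 -0.   -0.02] dr [-0. -0.  0.] pos [ 0.5311 -0.1202  0.0251] F [ 0.9 -2.1 -0.6] t 7.025
```

View pics/t2.png

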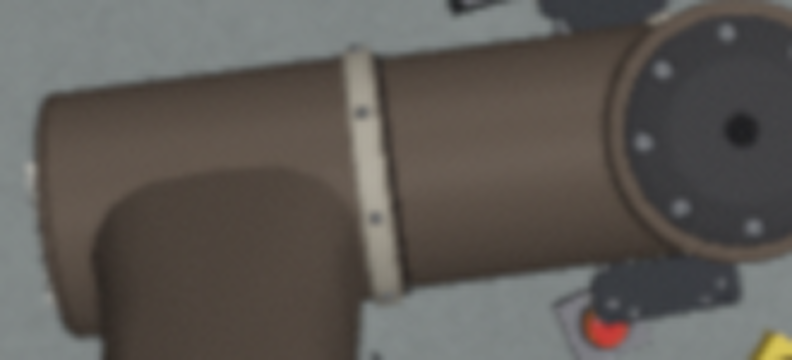

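The arm hides the row from above, but the steady 2 N push shows the train is sliding. I'll continue on force.

```bash
python3 -m jog '[{"delta_pos":[-0.04,0,0],"dr":[0,0,0]},{"delta_pos":[-0.04,0,0],"dr":[0,0,0]},{"delta_pos":[-0.04,0,0],"dr":[0,0,0]},{"delta_pos":[-0.04,0,0],"dr":[0,0,0]},{"delta_pos":[-0.04,0,0],"dr":[0,0,0]},{"delta_pos":[-0.04,0,0],"dr":[0,0,0]},{"delta_pos":[-0.04,0,0],"dr":[0,0,0]},{"delta_pos":[-0.04,0,0],"dr":[0,0,0]},{"delta_pos":[-0.04,0,0],"dr":[0,0,0]},{"delta_pos":[-0.04,0,0],"dr":[0,0,0]}]'
python3 -m jog '[{"delta_pos":[-0.04,0,0],"dr":[0,0,0]},{"delta_pos":[-0.04,0,0],"dr":[0,0,0]},{"delta_pos":[-0.04,0,0],"dr":[0,0,0]},{"delta_pos":[-0.04,0,0],"dr":[0,0,0]},{"delta_pos":[-0.04,0,0],"dr":[0,0,0]},{"delta_pos":[-0.04,0,0],"dr":[0,0,0]},{"delta_pos":[-0.04,0,0],"dr":[0,0,0]},{"delta_pos":[-0.04,0,0],"dr":[0,0,0]}]'
python3 -m jog '[{"delta_pos":[-0.02,0,0],"dr":[0,0,0]},{"delta_pos":[-0.02,0,0],"dr":[0,0,0]},{"delta_pos":[-0.02,0,0],"dr":[0,0,0]}]'
python3 - <<'E'
from h import *
go(-.031,-.0005,.026)
E
```

```text
time_s: 8.32
tool_pos: [0.5274, -0.1005, 0.0251]
tcp_rot: [0.0, 0.769, -0.639, -0.0]
ft_force: [0.4, -2.0, -0.9]
finger_gap: 0.0004
grip_force: 1.2
time_s: 9.32
tool_pos: [0.5245, -0.0847, 0.0251]
tcp_rot: [-0.0, 0.769, -0.639, 0.0]
ft_force: [0.5, -2.6, -0.1]
finger_gap: 0.0002
grip_force: 1.2
time_s: 9.7
tool_pos: [0.524, -0.0819, 0.025]
tcp_rot: [0.0, 0.769, -0.639, -0.0]
ft_force: [-0.5, -2.5, -1.2]
finger_gap: 0.0008
grip_force: 1.2
units [-0.14 -0.   -0.02] dr [0. 0. 0.] pos [ 0.524  -0.0819  0.025 ] F [-0.5 -2.5 -1.2] t 9.7
```

```bash
python3 -m jog '[{"delta_pos":[-0.02,0,0],"dr":[0,0,0]},{"delta_pos":[-0.02,0,0],"dr":[0,0,0]},{"delta_pos":[-0.02,0,0],"dr":[0,0,0]}]'
python3 -m jog '[{"delta_pos":[-0.02,0,0],"dr":[0,0,0]},{"delta_pos":[-0.02,0,0],"dr":[0,0,0]}]'
```

```text
time_s: 10.07
tool_pos: [0.5235, -0.0789, 0.0251]
tcp_rot: [-0.0, 0.769, -0.639, 0.0]
ft_force: [-0.3, -2.3, 0.0]
finger_gap: 0.0006
grip_force: 1.2
time_s: 10.32
tool_pos: [0.5231, -0.077, 0.0251]
tcp_rot: [0.0, 0.769, -0.639, 0.0]
ft_force: [0.1, -2.1, -1.4]
finger_gap: 0.0004
grip_force: 1.2
```

```bash
python3 -m jog '[{"delta_pos":[-0.02,0,0],"dr":[0,0,0]},{"delta_pos":[-0.02,0,0],"dr":[0,0,0]}]'
```

```text
time_s: 10.58
tool_pos: [0.5227, -0.075, 0.0251]
tcp_rot: [-0.0, 0.769, -0.639, -0.0]
ft_force: [-0.8, -2.1, -0.8]
finger_gap: 0.0004
grip_force: 1.2
```

```bash
python3 -m jog '[{"delta_pos":[-0.02,0,0],"dr":[0,0,0]},{"delta_pos":[-0.01,0,0],"dr":[0,0,0]}]' | grep -E "tool_pos|force"
python3 -m jog '[{"delta_pos":[-0.02,0,0],"dr":[0,0,0]},{"delta_pos":[-0.01,0,0],"dr":[0,0,0]}]'| grep -E "tool_pos|force"
```

```text
tool_pos: [0.5225, -0.0748, 0.0252]
ft_force: [2.6, -14.4, -0.8]
grip_force: 7.3
tool_pos: [0.5224, -0.0747, 0.0255]
ft_force: [4.5, -24.5, -0.7]
grip_force: 12.3
```

The force rose from 2 N to 25 N with the tool stopped, so the train is home. I'll back off, lift and look.

```bash
python3 -m jog '[{"delta_pos":[0.05,0,0],"dr":[0,0,0]},{"delta_pos":[0.1,0,0],"dr":[0,0,0]},{"delta_pos":[0.3,0,0],"dr":[0,0,0]},{"delta_pos":[0.4,0,0],"dr":[0,0,0]},{"delta_pos":[0.2,0,-0.3],"dr":[0,0,0]},{"delta_pos":[0,0,-0.8],"dr":[0,0,0]},{"delta_pos":[0,0,-0.9],"dr":[0,0,0]},{"delta_pos":[0.5,0,-0.9],"dr":[0,0,0]},{"delta_pos":[1,0,-0.4],"dr":[0,0,0]},{"delta_pos":[0.8,0,0],"dr":[0,0,0]}]'
python3 - <<'E'
from h import *
go(.205,0,.12)
for n in("scene","top"):
    b=(150,190,225,290) if n=="scene" else (190,265,230,395)
    b=(140,250,230,400) if n=="scene" else b
    cv2.imwrite(f"pics/{n}3.png",cv2.resize(grab_frame(n)[b[0]:b[1],b[2]:b[3],::-1],None,fx=4.7,fy=4.7,interpolation=cv2.INTER_CUBIC))
E
```

```text
time_s: 12.32
tool_pos: [0.5544, -0.2388, 0.1928]
tcp_rot: [-0.001, 0.77, -0.638, 0.002]
ft_force: [-0.3, 0.7, -0.7]
finger_gap: 0.0004
grip_force: 0.0
units [-8.06  0.03  1.44] dr [-0.04 -0.01  0.01] pos [ 0.5544 -0.2388  0.1928] F [-0.3  0.7 -0.7] t 12.325
```

View pics/scene3.png

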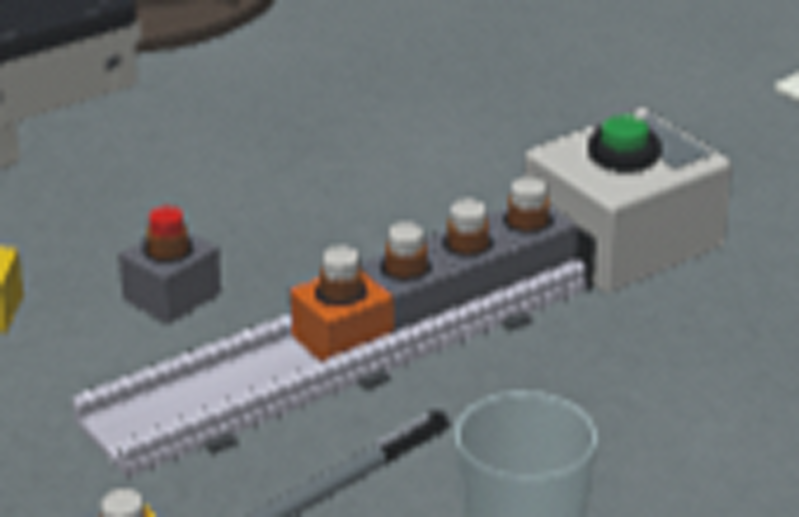

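View pics/top3.png

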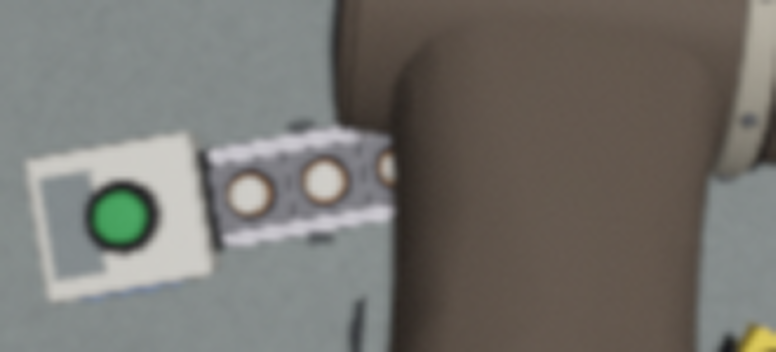

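The front carrier is flush against the black stop: crop (585,250) in the scene view, (212,195) in the top view. All four stand touching and upright, and the bystanders are unmoved. On to the key.

```bash
python3 -m jog '[{"delta_pos":[-0.6,0,0],"dr":[0,0,0]},{"delta_pos":[-1,0,0],"dr":[0,0,0]},{"delta_pos":[-1,0,0],"dr":[0,0,0]},{"delta_pos":[-1,0,0],"dr":[0,0,0]},{"delta_pos":[-1,0,0],"dr":[0,0,0]},{"delta_pos":[-1,0,0],"dr":[0,0,0]},{"delta_pos":[-1,0,0.2],"dr":[0,0,0]},{"delta_pos":[-0.9,0,0.4],"dr":[0,0,0]},{"delta_pos":[-0.5,0,0.4],"dr":[0,0,0]},{"delta_pos":[0,0,0.4],"dr":[0,0,0]}]'
python3 -m jog '[{"delta_pos":[0,0,0],"dr":[0,0,0]},{"delta_pos":[0,0,0],"dr":[0,0,0]}]'
python3 -c "
from h import *
go(.2055,0,.085)"
```

```text
time_s: 13.68
tool_pos: [0.4791, 0.1582, 0.1195]
tcp_rot: [-0.0, 0.77, -0.638, -0.0]
ft_force: [-0.0, 0.2, -0.1]
finger_gap: 0.0007
grip_force: 0.0
time_s: 13.92
tool_pos: [0.4798, 0.1563, 0.1207]
tcp_rot: [-0.0, 0.769, -0.639, 0.0]
ft_force: [-0.5, 0.4, 0.1]
finger_gap: 0.0006
grip_force: 0.0
units [-0.03  0.01  0.71] dr [-0.  0.  0.] pos [0.4798 0.1563 0.1207] F [-0.5  0.4  0.1] t 13.925
```

```bash
python3 -m jog '[{"delta_pos":[-0.03,0,0.2],"dr":[0,0,0]},{"delta_pos":[0,0,0.2],"dr":[0,0,0]},{"delta_pos":[0,0,0.2],"dr":[0,0,0]},{"delta_pos":[0,0,0.1],"dr":[0,0,0]},{"delta_pos":[0,0,0.04],"dr":[0,0,0]},{"delta_pos":[0,0,0],"dr":[0,0,0]}]'|grep -E "tool|ft"
python3 -m jog '[{"delta_pos":[0,0,0.04],"dr":[0,0,0]},{"delta_pos":[0,0,0.04],"dr":[0,0,0]}]'|grep -E "tool|ft"
python3 -m jog '[{"delta_pos":[0,0,0.04],"dr":[0,0,0]},{"delta_pos":[0,0,0],"dr":[0,0,0]}]'|grep -E "tool|ft"
```

```text
tool_pos: [0.479, 0.1577, 0.083]
ft_force: [-1.1, -0.9, 2.0]
tool_pos: [0.4793, 0.1579, 0.0793]
ft_force: [-0.8, -1.7, 4.0]
tool_pos: [0.4793, 0.1579, 0.0781]
ft_force: [-5.2, -2.2, 13.5]
```

```bash
python3 -m jog '[{"delta_pos":[0,0,0.02],"dr":[0,0,0]},{"delta_pos":[0,0,0],"dr":[0,0,0]},{"delta_pos":[0,0,0],"dr":[0,0,0]}]'|grep -E "tool|ft"
python3 -m jog '[{"delta_pos":[0,0,-0.05],"dr":[0,0,0]},{"delta_pos":[0,0,-0.1],"dr":[0,0,0]},{"delta_pos":[0,0,-0.2],"dr":[0,0,0]},{"delta_pos":[0,0,-0.5],"dr":[0,0,0]},{"delta_pos":[0,0,-0.8],"dr":[0,0,0]},{"delta_pos":[-0.5,0,-0.8],"dr":[0,0,0]},{"delta_pos":[-1,0,-0.3],"dr":[0,0,0]},{"delta_pos":[-1,0,0],"dr":[0,0,0]},{"delta_pos":[-1,0,0],"dr":[0,0,0]},{"delta_pos":[-0.8,0,0],"dr":[0,0,0]}]'
python3 -m jog '[{"delta_pos":[0,0,0],"dr":[0,0,0]},{"delta_pos":[0,0,0],"dr":[0,0,0]}]' >/dev/null
python3 - <<'E'
from h import *
a=grab_frame("top")[175:275,230:390,::-1];b=grab_frame("scene")[150:250,230:390,::-1]
cv2.imwrite("pics/end.png",cv2.resize(np.vstack([a,b]),None,fx=3,fy=3,interpolation=cv2.INTER_CUBIC))
E
```

```text
tool_pos: [0.4794, 0.1579, 0.0779]
ft_force: [-8.4, -2.4, 22.7]
time_s: 16.8
tool_pos: [0.439, 0.3712, 0.214]
tcp_rot: [-0.0, 0.77, -0.639, -0.0]
ft_force: [0.5, -0.3, -0.7]
finger_gap: 0.0005
grip_force: 0.0
```

View pics/end.png

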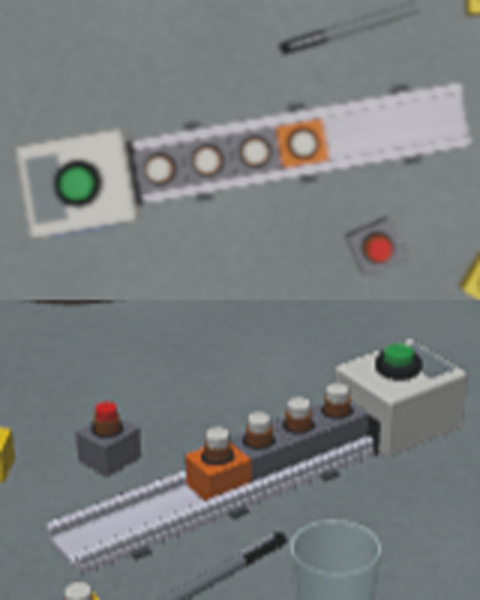

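The row stands touching against the stop (top view 135–328, y about 150), upright. The key has sprung back up, and nothing else has moved.

```bash
python3 -c "
from workcell import *
print(sign_off())"
```

```text
the job is handed in; nothing more can be done
None
```

The four carriers stand touching, with the front one home against the end stop; the green key was pressed until it bottomed and sprang back, and I handed the job in after about 17 s of robot time.

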